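# Nudge a nut into the holder's recess and snug the jaw

## Robot

A 6-joint arm with a two-finger parallel gripper is mounted at the origin on the work surface. World frame = base frame: x ahead of the robot, y to its left, z up, the work surface at z = 0. Lengths are in m, angles in rad, forces in N, time in s.
With the tool pointing down it reaches from about 0.25 to 0.8 m from the base axis. Payload 3.9 kg.
Tool frame: the origin (TCP) lies at the very end of the fingers, on their centre line; the grasp point (between the pads) lies 19 mm behind it; z points along the fingers, y is the line along which they close (so a half turn about z gives the same grasp; the last joint's range is limited). The gripper opens to 85 mm and grips with 20 to 120 N. Pads are 22 mm wide; open, the fingers measure 114 mm over their backs; the gripper's body (76 mm by 85 mm) begins 54 mm behind the grasp point. The pads swing forward as they close: fully open they stand 13 mm farther back than shut.
Start: joints at [1.287, 0.26, -0.138, 1.173, 0, 1.571], TCP at [0.147, 0.504, 0.231] pointing down, gripper open.
Joint ranges: [-2.78, 2.78], [-0.83, 1.72], [-1.28, 1.37], [-1.9, 2.12], [-1.57, 1.48], [-3.14, 3.14]. Speed limits (rad/s): [2.57, 2.57, 3.14, 3.14, 3.14, 3.14].

## Interface

Orientations are given as a unit quaternion [x, y, z, w].
In Python, from rig import * gives the robot as it stands. The module is installed in compiled form; this text tells all that it offers. Calls block until the motion is done:
- reach(position, orientation): joint-space move of the TCP to a pose.
- move_l(position, frame=None, speed=0.15): straight line of the TCP; frame=None keeps the orientation; speed is the mean speed in m/s.
- move_j(angles): joint-space move.
- set_gripper(opening, strength=None): finger opening in m; strength is the grip in N (None keeps the last); returns when the fingers have stopped.
- dwell(seconds).
- inverse_kinematics(position, orientation): joint angles nearest the present ones, or None.
- get_obs(): the state.
- camera(name): name is "scene" or "side" or "wrist"; returns the picture (480x640x3 uint8, red, green, blue); there is no depth.
- get_calibration(name): a dict with "K" (3x3 intrinsics, pixels), "dist" ([k1, k2, p1, p2, k3] as OpenCV has them; the pictures are not rectified), "rvec" (rotation vector, rad) and "tvec" (3), from world to camera coordinates, as OpenCV has them. Camera axes: x right, y down, z forward; pixel columns grow to the right and rows downward; lengths in m; the calibration is good to about 2 mm. A picture is of the moment at which its call begins: read the wrist's pose just before it. get_calibration takes no time and is no camera call; for the wrist camera it gives the pose at the moment of the call.
A pose or a line that the arm cannot do raises PlanningError and nothing moves.
- close_job(): hands the job in; it is judged then, once.
The state is a dict: "t": time; "q": joint angles; "joint_vel": joint speeds; "joint_efforts": joint torques, N m; "tool_pos": TCP position; "orientation": TCP orientation; "force": force on the tool from outside, world axes, zero at the start; "ft_torque": the same for the moment, N m; "gripper_width": finger opening in m; "gripper_force": force on a finger pad.
Only numpy, scipy, OpenCV 4.12 (cv2) and the standard library are available. Lean on these libraries where they do the work, as an engineer would, in place of code of your own. Each camera call takes 0.05 s, during which the arm holds its last target. There are 200 camera calls.

## Task

Push the big loose hex nut along the nut-holder board, without lifting it off the board, until it drops flat into the big recess. Then slide the holder's jaw against it until the nut is pinned against the stop screw opposite, feel it press snugly with about 10 N for a moment (more than 6 N, but never 18 N or more on the nut from finger or jaw), and let go, leaving the jaw closed on it. Leave everything else where it lies.

Things in the scene. Friction and masses are not known exactly. Their poses are not given: they have to be found in the camera images.
- board: Grey plastic nut-holder board fixed to the table, 260 (x) x 290 (y) x 16 mm high; origin at the centre of its underside, z up. Turned about the vertical by up to 0.25 rad. A steel block (30 x 20 mm, 16 mm high) at x = +50, y = -75 mm carries the stop screw. Besides the big recess it has a small square recess (30 mm, 6 mm deep) centred at x = +105, y = -105 mm, which is not used.
- recess (a point): The place for the nut in the big oblong recess, at the level of the board's top face (board x = +50, y = 0, z = 16 mm). Axes as the board's. The recess is 6 mm deep with a dark steel floor; from this point it reaches 25 mm to +x and -x, 25 mm to +y, 45 mm to -y. From the -y side a stop screw (12 mm dia., axis along y, 1 to 13 mm above the board) juts 2 to 16 mm over it; its setting is not measured.
- nut: The big steel hex nut, 36 mm across flats, 41.6 mm across corners, 18 mm high, 21 mm bore, about 0.11 kg (may differ by 30 %). Lies flat and loose on the board. Origin at the centre of its underside, z along its bore (up); x points at the middle of a flat. Seated in the recess its underside is 6 mm below the board's top face and its upper 12 mm stand above it.
- jaw: The jaw: aluminium block 34 (x) x 60 (y) x 12 mm with an upright black knob, sliding along the board's y between two low steel rails. Axes as the board's. Origin on the knob's axis at the level of the board's top face; block z = 2 to 14 mm, y = -35 to +25 mm. Sliding it takes about 2 N; it stays where left. Fully open its origin is at board y = +95 mm; it starts 0 to 15 mm from there, can travel 72 mm.
- jaw_face (a point): Centre of the jaw's flat pressing face (looks to the board's -y), at jaw y = -35 mm, z = 8 mm. Closing is towards the board's -y: the face passes over the recess and pushes the nut against the stop screw. With the nut pinned the jaw stands 46 to 68 mm from fully open, depending on the screw's setting and how the nut is turned.
- knob_top (a point): Centre of the top of the jaw's knob, 50 mm above the board's top face. The knob is an upright cylinder of 16 mm diameter, from 14 to 50 mm above the board's top face; the rails beside it are 12 mm high.
- small_nut: Bystander: smaller steel hex nut, 24 mm across flats, 13 mm high, lying on the board. Origin at the centre of its underside. Big and small nut may have changed places.
- washer: Bystander: flat steel washer, 44 mm outside diameter, 4 mm thick, lying on the board. Origin at the centre of its underside.
- spray_can: Bystander: upright can, 56 mm diameter, 170 mm high, on the table. Origin at the centre of its underside.
- screw_box: Bystander: cardboard box, 110 x 70 x 45 mm, on the table. Origin at the centre of its underside.
- bracket: Bystander: steel angle bracket, foot 90 x 40 x 3 mm, upright leg 63 mm high at its +x end. Origin under the centre of its foot.
- nail_tin: Bystander: square red tin of nails, 90 x 90 x 80 mm high. Origin at the centre of its underside.
Things that resemble listed ones, but are neither listed nor needed, are in the scene too. Leave any orange or yellow look-alike of the nut alone.

How it is judged:
By the outcome, as a careful person would: the job done as asked, in the order asked, and still so for the second after the job is handed in, with the robot touching nothing.
It also fails if it takes over 64 s, if anything falls off the work surface, if the arm or the gripper's body presses on something with over 40 N, if the wrist force passes 120 N, or if a joint passes its speed limit or range.

## Working session

There is one attempt and no reset: what is moved stays moved. The work goes in short steps, each a Python script; the robot and the scene stay as the last script left them, time stands still between calls to the robot, and variables do not carry over. Pictures are saved under pics/ and viewed, at most 10 in all, crops included, and the job is handed in when it is done.

```bash
mkdir -p pics
python3 - <<'E'
from rig import *
import cv2,numpy as np
for n in ("scene","side"):
    im=camera(n); cv2.imwrite(f"pics/{n}0.png",im[:,:,::-1])
    c=get_calibration(n); R=cv2.Rodrigues(np.array(c["rvec"]))[0]
    print(n,(-R.T@np.array(c["tvec"])).round(3),np.array(c["K"]).round(0).tolist(),R[2].round(2))
o=get_obs();print(o["t"],o["tool_pos"],o["orientation"],o["force"],o["gripper_width"])
E
```

```text
scene [1.618 0.594 0.916] [[603.0, 0.0, 323.0], [0.0, 603.0, 238.0], [0.0, 0.0, 1.0]] [-0.74 -0.38 -0.56]
side [-0.056 -0.536  0.725] [[483.0, 0.0, 313.0], [0.0, 483.0, 240.0], [0.0, 0.0, 1.0]] [ 0.55  0.54 -0.64]
0.1 [0.14681917 0.50340242 0.23054279] [ 1.41424268e-01  9.89948668e-01 -8.91528279e-04 -1.30782610e-04] [ 0.68355001 -0.27624338 -0.01194556] 0.0850832983016617
```

View pics/scene0.png

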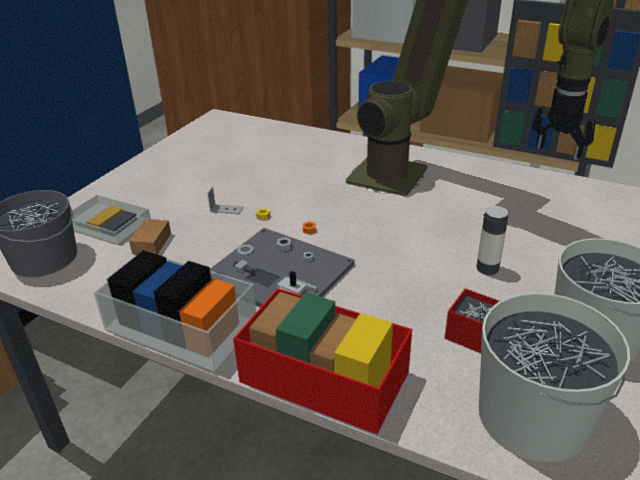

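View pics/side0.png

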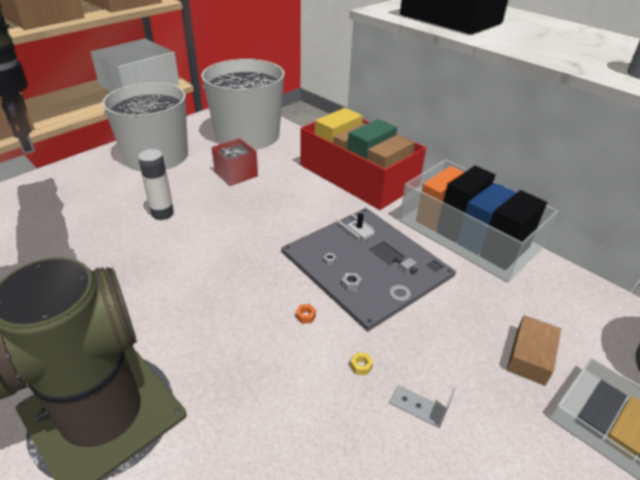

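The side view shows the board corners at about (283,248), (365,210), (455,270) and (370,327). The big nut is at (351,281), the small nut at (329,258), the washer at (400,293), the knob at (360,215) and the recess at (390,253). I'll localise these and then take a closer look with the wrist camera.

```bash
cat > h.py <<'E'
from rig import *
import cv2,numpy as np
from scipy.spatial.transform import Rotation as Ro
def ray(c,px,z):
    R=cv2.Rodrigues(np.array(c["rvec"],float))[0]; t=np.array(c["tvec"],float).ravel()
    u=cv2.undistortPoints(np.array(px,float).reshape(-1,1,2),np.array(c["K"],float),np.array(c["dist"],float)).reshape(-1,2)
    d=np.c_[u,np.ones(len(u))]@R; o=-R.T@t
    return (o+d*((z-o[2])/d[:,2])[:,None])[:,:2]
def proj(c,P):
    return cv2.projectPoints(np.array(P,float).reshape(-1,1,3),np.array(c["rvec"],float),np.array(c["tvec"],float),np.array(c["K"],float),np.array(c["dist"],float))[0].reshape(-1,2)
def fit(obj,w):  # 2D rigid: w = R(th) obj + o
    a=obj-obj.mean(0); b=w-w.mean(0)
    th=np.arctan2((a[:,0]*b[:,1]-a[:,1]*b[:,0]).sum(),(a*b).sum())
    R=np.array([[np.cos(th),-np.sin(th)],[np.sin(th),np.cos(th)]])
    o=w.mean(0)-R@obj.mean(0)
    return th,R,o,np.linalg.norm(w-(obj@R.T+o),axis=1)
def down(yaw): # tool z down, tool y closing line at angle yaw+90deg
    return (Ro.from_euler('z',yaw)*Ro.from_quat([1,0,0,0])).as_quat()
E
python3 - <<'E'
from h import *
c=get_calibration("side")
obj=np.array([[.13,-.145],[.13,.145],[-.13,.145],[-.13,-.145]])
w=ray(c,[[455,270],[365,210],[283,248],[370,327]],.016)
th,R,o,e=fit(obj,w); print(th,o,e)
for n,p,z in [("nut",(351,276),.034),("small",(329,256),.029),("washer",(400,292),.02),("knob",(360,213),.066),("recess",(390,253),.012)]:
    q=ray(c,[p],z)[0]; print(n,q.round(3),((q-o)@R).round(3))
w=get_calibration("wrist"); Rw=cv2.Rodrigues(np.array(w["rvec"],float))[0]
ob=get_obs(); Rt=Ro.from_quat(ob["orientation"]).as_matrix()
print("cam in tool",Rt.T@(-Rw.T@np.array(w["tvec"]).ravel()-ob["tool_pos"]),"\n",(Rw@Rt).round(2),w["K"][0])
for yaw in (th,th+np.pi/2,th-np.pi/2,th+np.pi): print(yaw,inverse_kinematics([*(o-[.03,0]),.33],down(yaw)))
E
```

```text
-0.10184512606378435 [ 0.59287793 -0.06677777] [0.00531831 0.0094638  0.00558234 0.00363816]
nut [ 0.513 -0.088] [-0.077 -0.03 ]
small [ 0.529 -0.011] [-0.069  0.049]
washer [ 0.563 -0.179] [-0.018 -0.115]
knob [0.657 0.017] [0.055 0.089]
recess [ 0.651 -0.084] [ 0.06  -0.012]
cam in tool [ 0.07799073  0.00025701 -0.1417759 ] 
 [[ 0.    1.    0.  ]
 [-0.95  0.   -0.3 ]
 [-0.3  -0.    0.95]] [336.55234727   0.         316.6009591 ]
-0.10184512606378435 [-0.1180844   0.31635896  0.19656292  1.45100028  0.          3.12535338]
1.4689512007311123 [-0.1180844   0.31635896  0.19656292  1.45100028  0.          1.55455706]
-1.6726414528586808 [-0.1180844   0.31635896  0.19656292  1.45100028  0.         -1.5870356 ]
3.039747527526009 [-0.1180844   0.31635896  0.19656292  1.45100028  0.         -0.01623927]
```

Run:
```python
from h import *
c=get_calibration("side"); print("redbox base", ray(c,[[380,202],[302,160]],0), ray(c,[[380,175],[302,130]],.1))
th=-.102
reach([.575,-.065,.2],down(th+np.pi)); set_gripper(.014)
im=camera("wrist"); cv2.imwrite("pics/w1.png",im[:,:,::-1])
o=get_obs();print(o["t"],o["tool_pos"],o["orientation"],o["force"],o["gripper_width"])
```

```text
redbox base [[0.80319618 0.0682609 ]
 [0.7995298  0.36068548]] [[0.77328527 0.05784052]
 [0.79430695 0.35632921]]
3.35 [ 0.57500351 -0.06503945  0.19998741] [ 5.10153676e-02  9.98697868e-01 -1.67453408e-06  1.37783547e-06] [ 0.3917632 -0.4921481 -0.0159766] 0.014269149975254187
```

View pics/w1.png

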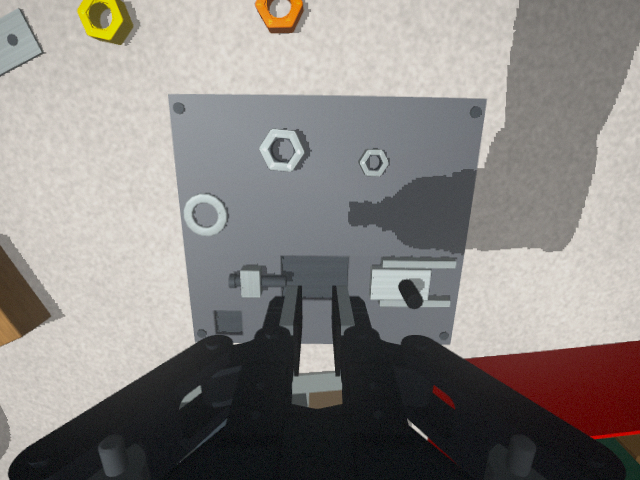

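The wrist view shows the board corners at (168,94), (486,99), (195,343) and (451,346). The big nut is at (282,150), the small nut at (374,162), the recess at about (315,277) and the knob top at about (405,283).

Run:
```python
from h import *
c=get_calibration("wrist")
im=camera("wrist"); g=cv2.cvtColor(im,cv2.COLOR_RGB2GRAY)
m=((g>150)*255).astype(np.uint8)
def blob(x0,x1,y0,y1):
    cs,_=cv2.findContours(m[y0:y1,x0:x1],cv2.RETR_EXTERNAL,cv2.CHAIN_APPROX_NONE); k=max(cs,key=cv2.contourArea); return k.reshape(-1,2)+[x0,y0]
# board corners by line fits on dark-board mask vs table
pts=np.array([[168,94],[486,99],[195,343],[451,346]],np.float32).reshape(-1,1,2)
obj=np.array([[-.13,-.145],[-.13,.145],[.13,-.145],[.13,.145]])
p2=cv2.cornerSubPix(g,pts.copy(),(6,6),(-1,-1),(3,50,.01)).reshape(-1,2); print(p2)
w=ray(c,p2,.016); th,R,o,e=fit(obj,w); print(th,o,e)
def bf(p,z): return ((ray(c,p,z)-o)@R)*1000
b=blob(250,320,120,185); h=cv2.approxPolyDP(cv2.convexHull(b),3,True).reshape(-1,2); q=bf(b,.034); (cx,cy),r=cv2.minEnclosingCircle(q.astype(np.float32)); print("nut",cx,cy,r,bf(h,.034).round(0).tolist())
b=blob(355,395,140,185); q=bf(b,.029); print("small",cv2.minEnclosingCircle(q.astype(np.float32)))
b=blob(180,232,190,238); q=bf(b,.020); print("washer",cv2.minEnclosingCircle(q.astype(np.float32)))
print("recess corners",bf([[281,256],[349,256]],.016),"knob",bf([[403,283]],.066),"jaw left/right edge",bf([[371,283],[431,283]],.030),"screw tip",bf([[293,279]],.023))
print("check proj", proj(c,[[*(R@[.025,.025]+o),.016],[*(R@[.025,-.045]+o),.016]]))
```

```text
[[167.37312  93.66944]
 [486.42432  98.39244]
 [194.9535  342.77866]
 [451.      346.     ]]
-0.11326579095369138 [ 0.59471141 -0.05787878] [0.0007643  0.00088981 0.0001215  0.00127924]
nut -82.4532470703125 -41.11083984375 19.679561614990234 [[-100.0, -49.0], [-99.0, -30.0], [-83.0, -22.0], [-64.0, -33.0], [-66.0, -51.0], [-83.0, -61.0]]
small ((-72.39754486083984, 42.42252731323242), 12.727226257324219)
washer ((-19.46956443786621, -119.4628677368164), 21.505922317504883)
recess corners [[ 24.10201247 -45.06664471]
 [ 23.29350901  25.04058432]] knob [[30.1538008  69.29638365]] jaw left/right edge [[ 47.02590612  47.05255746]
 [ 46.46447528 108.21923543]] screw tip [[ 46.63653083 -32.44401916]]
check proj [[348.89380978 257.55148118]
 [281.08239985 256.81783555]]
```

```bash
cat >> h.py <<'E'
TH=-.11327; RB=np.array([[np.cos(TH),-np.sin(TH)],[np.sin(TH),np.cos(TH)]]); OB=np.array([.59471,-.05788])
def W(p,z): return [*(RB@(np.array(p)/1000)+OB),z]   # board mm -> world
def B(w): return ((np.array(w)-OB)@RB)*1000
def look(name,z=.034,box=None):
    c=get_calibration("wrist"); im=camera("wrist"); cv2.imwrite(name,im[:,:,::-1]); return c,im
def find_nut(c,im,guess,z):
    g=cv2.cvtColor(im,cv2.COLOR_RGB2GRAY); u,v=proj(c,[W(guess,z)])[0].astype(int)
    x0,y0=max(u-45,0),max(v-45,0); m=((g[y0:v+45,x0:u+45]>150)*255).astype(np.uint8)
    cs,_=cv2.findContours(m,cv2.RETR_EXTERNAL,cv2.CHAIN_APPROX_NONE)
    for k in sorted(cs,key=cv2.contourArea)[::-1][:2]:
        (x,y),r=cv2.minEnclosingCircle(B(ray(c,k.reshape(-1,2)+[x0,y0],z)).astype(np.float32)); print("blob",round(x,1),round(y,1),"r",round(r,1))
E
python3 - <<'E'
from h import *
n=np.array([-82.5,-41.]); goal=np.array([50.,-2.]); d=(goal-n)/np.linalg.norm(goal-n); a=TH+np.arctan2(d[1],d[0])
q=down(a+np.pi)
reach(W(n-d*45,.09),q); move_l(W(n-d*45,.0195),speed=.1)
s=0
mid=n+d*70
move_l(W(mid-d*28.5,.0195),speed=.06)
f=get_obs(); print(f["t"],f["force"],B(f["tool_pos"][:2]),f["tool_pos"][2])
move_l(W(mid-d*40,.0195),speed=.1); move_l(W(mid-d*60,.15),speed=.2)
c,im=look("pics/w2.png"); find_nut(c,im,mid,.034); print("expected",mid,get_obs()["t"])
E
```

```text
6.5333 [0.29237937 0.20859007 0.30735498] [-42.672963   -29.29260121] 0.019551659254222798
blob -18.1 -20.4 r 19.2
expected [-15.34845136 -21.23463851] 7.6583
```

View pics/w2.png

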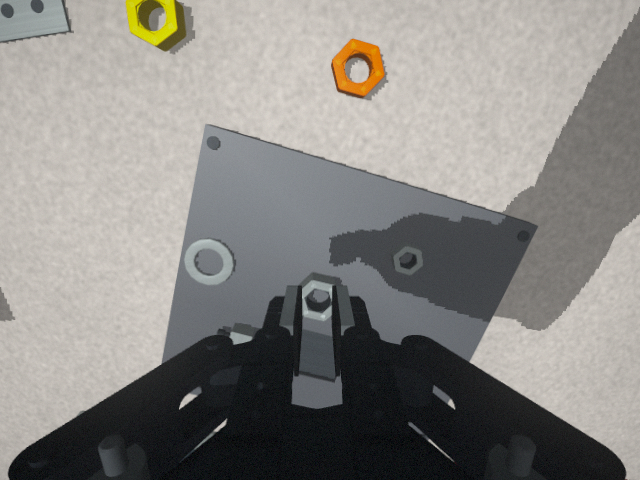

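The nut at (318,297) is between the fingers and on track, with nothing else moved. I'll continue into the recess.

Run:
```python
from h import *
n=np.array([-82.5,-41.]); goal=np.array([50.,-2.]); d=(goal-n)/np.linalg.norm(goal-n)
mid=n+d*70
move_l(W(mid-d*42,.0195),speed=.15)
move_l(W(goal-d*60,.0195),speed=.06)
for k in (50,44,38,34,31,28.5,27.5):
    move_l(W(goal-d*k,.0195),speed=.04); f=get_obs(); print(k,f["force"].round(1))
move_l(W(goal-d*40,.0195),speed=.1)
reach(W([-60,-5],.16),down(TH+np.pi))
c,im=look("pics/w3.png"); find_nut(c,im,goal,.028); f=get_obs(); print(f["t"])
im=camera("side"); cv2.imwrite("pics/s3.png",cv2.resize(im[190:350,260:480],None,fx=3,fy=3)[:,:,::-1])
```

```text
50 [-0.4 -0.2 -0.4]
44 [-0.1  0.6 -0.4]
38 [-0.3 -0.3 -0.5]
34 [ 0.3 -0.5 -0.6]
31 [-0.2  0.1 -0.1]
28.5 [-1.   0.  -0.3]
27.5 [-0.6 -1.3 -0. ]
blob 47.1 -0.6 r 19.2
12.6667
```

View pics/s3.png

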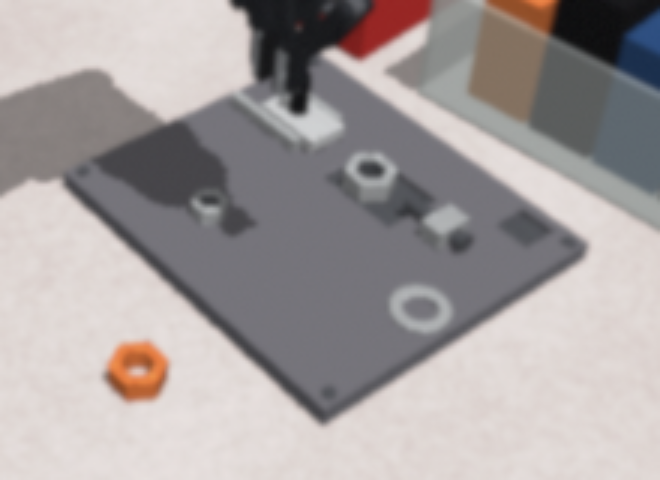

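The side crop shows the nut at (370,172) in the recess, with a dark strip of floor visible on its near side. I'll check that it lies flat in the wrist picture.

Run:
```python
from h import *
im=cv2.imread("pics/w3.png"); c=get_calibration("wrist"); u,v=proj(c,[W([50,10],.02)])[0].astype(int); print(u,v)
y0,x0=max(v-75,0),max(u-100,0); cv2.imwrite("pics/w3c.png",cv2.resize(im[y0:y0+150,x0:x0+200],None,fx=4,fy=4,interpolation=2))
```

```text
331 339
```

View pics/w3c.png

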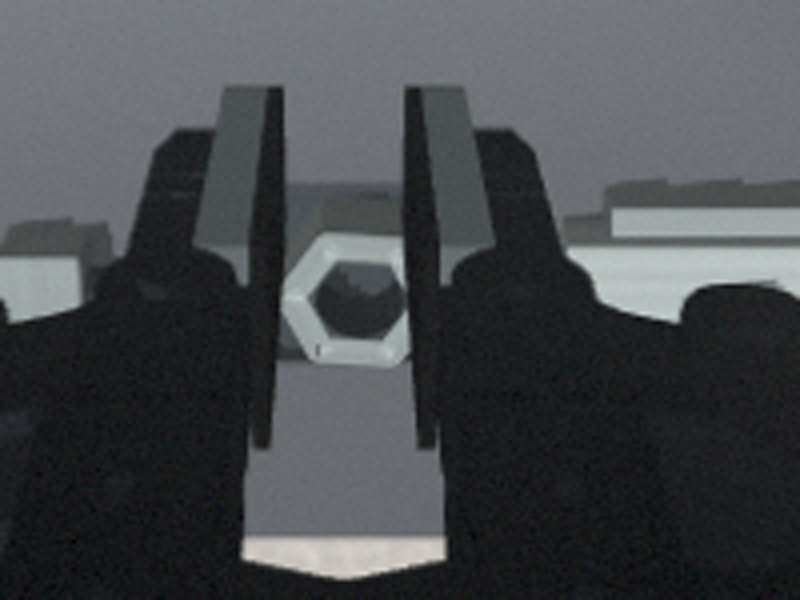

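The nut shows as a regular hexagon at (350,300) in the crop, and both recess edges are visible either side of it, so it is seated flat. Next I'll push the jaw via its knob.

Run:
```python
from h import *
q=down(TH-np.pi/2); yb=RB[:,1]
def F(n=4):
    s=[]
    for _ in range(n): dwell(.03); s.append(get_obs()["force"])
    return np.mean(s,0)
reach(W([50,116],.13),q); set_gripper(.010)
move_l(W([50,116],.036),speed=.12)
f0=F(8); print("t",get_obs()["t"],"f0",f0.round(2))
fy=lambda n=4:(F(n)-f0)[:2]@yb
move_l(W([50,104],.036),speed=.06)
y=104
for y in (96,88,80,70): 
    move_l(W([50,y],.036),speed=.05); print(y,round(fy(),2))
while y>52:
    y-=.5 ; move_l(W([50,y],.036),speed=.03); v=fy(2)
    if v>4.5: break
print("contact",y,v,get_obs()["t"])
while v<11.5 and y>50:
    y-=.15; move_l(W([50,y],.036),speed=.02); v=fy(3); print(round(y,2),round(v,2),end="; ")
print(); 
for _ in range(4): print(round(fy(4),2))
o=get_obs(); print(o["t"],B(o["tool_pos"][:2]),o["tool_pos"][2],(o["force"]-f0).round(1))
```

```text
t 15.3917 f0 [-0.25 -0.02  0.27]
96 0.23
88 0.56
80 -0.18
70 0.04
contact 52.0 5.187511419723168 28.95
51.85 5.56; 51.7 5.67; 51.55 5.79; 51.4 6.45; 51.25 6.52; 51.1 6.91; 50.95 6.98; 50.8 7.45; 50.65 7.45; 50.5 8.13; 50.35 7.99; 50.2 8.55; 50.05 8.86; 49.9 8.88; 
9.61
9.13
8.72
9.26
34.3833 [49.98152273 52.04678573] 0.036051508375709126 [1.7 9.3 0.8]
```

Run:
```python
from h import *
im=camera("side"); a=cv2.resize(im[150:310,280:480],None,fx=3,fy=3)
im=camera("scene"); b=cv2.resize(im[180:310,180:380],None,fx=3,fy=3)[:120+300]
o=get_obs(); print(o["t"],o["gripper_width"])
cv2.imwrite("pics/s4.png",a[:,:,::-1]); cv2.imwrite("pics/c4.png",b[:,:,::-1])
```

```text
34.4833 0.010147600796927074
```

View pics/s4.png

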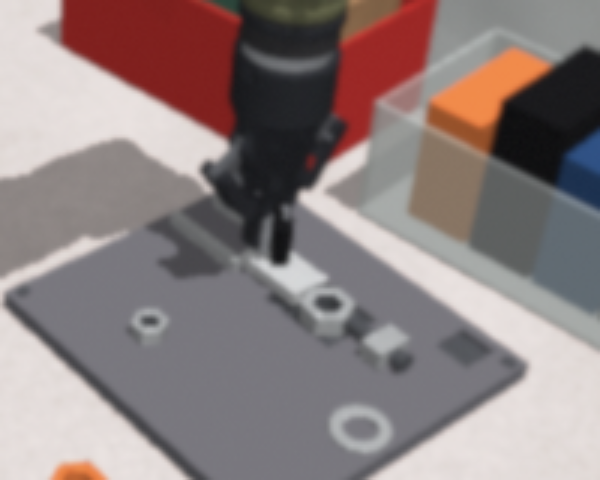

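View pics/c4.png

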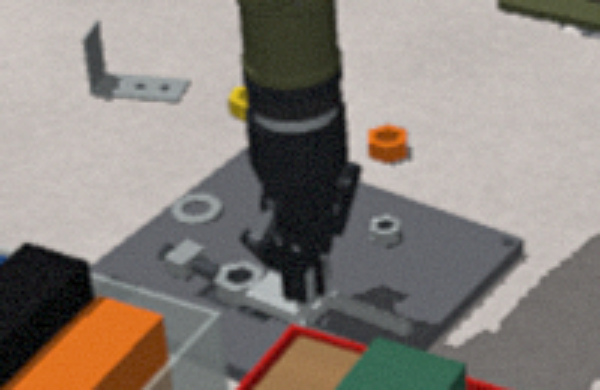

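Both views show the jaw closed against the nut, with the fingers behind the knob. The force is 9 N, so I'll raise it a little while logging the actual position.

Run:
```python
from h import *
yb=RB[:,1]; f0=np.array([-.25,-.02,.27])
def fy(n=6):
    s=[]; 
    for _ in range(n): dwell(.03); o=get_obs(); s.append((o["force"]-f0)[:2]@yb)
    return np.mean(s),B(o["tool_pos"][:2])[1]
y=49.9; v,p=fy(); print(y,v,p)
while v<11.3 and y>47.5:
    y-=.2; move_l(W([50,y],.036),speed=.02); v,p=fy(); print(round(y,2),round(v,2),round(p,2))
for _ in range(4): print(np.round(fy(6),2))
print(get_obs()["t"])
```

```text
49.9 9.040713525383484 52.0071449558328
49.7 9.34 51.98
49.5 9.49 51.97
49.3 10.11 51.93
49.1 10.32 51.89
48.9 10.91 51.85
48.7 11.34 51.81
[11.36 51.81]
[11.17 51.81]
[11.46 51.83]
[11.54 51.81]
38.1833
```

The nut is pinned: the position holds at 51.8 mm while the force reaches 11.4 N, about 9.5 N net on the nut. I'll back off and verify.

Run:
```python
from h import *
move_l(W([50,56],.036),speed=.03); move_l(W([50,72],.036),speed=.1)
move_l(W([50,75],.16),speed=.15); reach(W([-60,-45],.22),down(TH+np.pi))
c,im=look("pics/w5.png"); find_nut(c,im,[50,-18],.028)
u,v=proj(c,[W([50,0],.02)])[0].astype(int); print(u,v,get_obs()["t"])
x0,y0=u-110,min(v-80,330); cv2.imwrite("pics/w5c.png",cv2.resize(im[y0:y0+150,x0:x0+200],None,fx=4,fy=4,interpolation=2)[:,:,::-1])
im=camera("side"); cv2.imwrite("pics/s5.png",cv2.resize(im[190:350,260:480],None,fx=3,fy=3,interpolation=2)[:,:,::-1])
```

```text
blob 49.2 16.6 r 22.4
blob 47.8 -33.7 r 10.0
355 307 41.15
```

View pics/w5c.png

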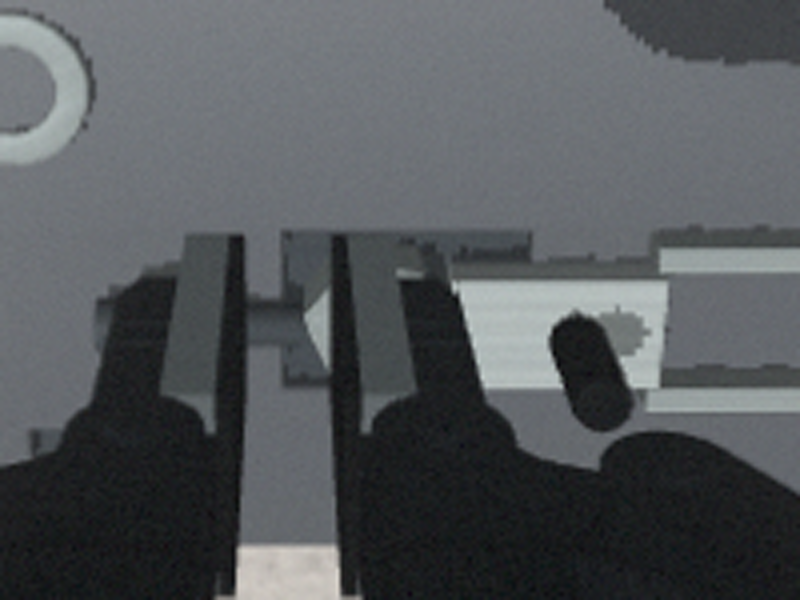

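View pics/s5.png

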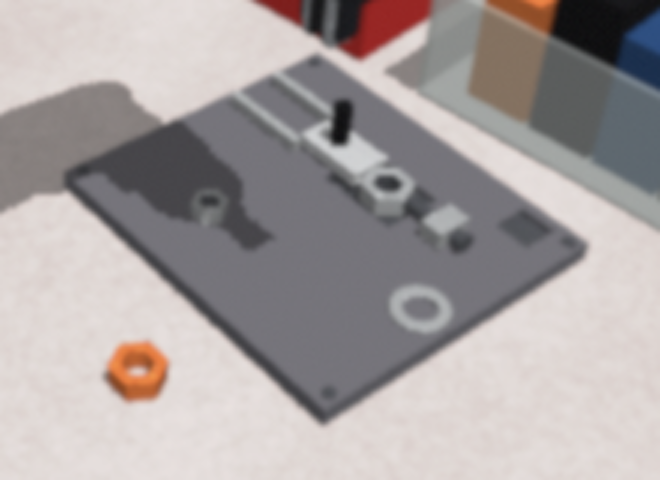

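The crop shows the nut's corner touching the screw tip at (305,322). The side view shows the jaw against the nut on its other side, and the bystanders have not moved.

```bash
python3 -c "
from rig import *
print(close_job())"
```

```text
the job is handed in; nothing more can be done
None
```

The job is handed in: the big nut lies flat in the recess, pinned between the jaw and the stop screw after a press of about 9.5 N on the nut (11.4 N at the wrist less the jaw's roughly 2 N drag), and the robot has let go with everything else left where it lay.

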